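# Hook the small-parts tray into the bin

## Robot

A 6-joint arm with a two-finger parallel gripper is mounted at the origin on a cart in front of the work surface, level with it; the furniture and walls round the work are solid. World frame = base frame: x ahead of the robot, y to its left, z up, the work surface at z = 0. Lengths are in mm, angles in rad, forces in N, time in s.
With the tool pointing down it reaches from about 275 to 750 mm from the base axis. Payload 10.2 kg.
Tool frame: the origin (TCP) lies at the very end of the fingers, on their centre line; the grasp point (between the pads) lies 19 mm behind it (ctrl.hold_point_z is the distance from the TCP to the grasp point, in mm); z points along the fingers, y is the direction in which the jaws open and shut (so a half turn about z gives the same grasp; the last joint's range is limited). The gripper opens to 85 mm and grips with 20 to 120 N. Pads are 22 mm wide; open, the fingers measure 114 mm over their backs; the gripper's body (76 mm by 85 mm) begins 54 mm behind the grasp point. The pads swing forward as they close: fully open they stand 13 mm farther back than shut.
Start: joints at [0.929, 0.313, 1.498, -0, 1.331, -0.223], TCP at [213.512, 479.629, 231.294] pointing down, gripper open.
Joint ranges: [-2.94, 2.94], [-0.97, 2.17], [0.19, 2.56], [-1.23, 4.37], [0.02, 3.11], [-2.88, 2.88]. Speed limits (rad/s): [2.39, 2.39, 3.01, 3.14, 3.14, 3.14].

## Interface

Orientations are given as a unit quaternion [w, x, y, z].
In Python, from rig import readout, cams, workorder, spotter, ctrl gives the robot as it stands.
- The arm moves only by the tool step_arm, never from a script. Its argument "plan" is text: rows parted by semicolons, each of 5 numbers parted by spaces: the shift along the tool's x, y, z in cm, then the turn about the tool's z in degrees, then the opening in per cent of the stroke, from 0 (shut) to 100 (fully open). In form: x y z twist gripper; .... A call has 1 to 10 rows; each row is the pose to reach, as a shift and turn from the pose commanded when the call began, along the tool's axes at that moment; what a row does not reach only later rows make up. A row lasts 1/10 s, in which the tool goes at most 50 mm and 8.59 degrees, less where a joint would pass 70% of its speed; a pose out of reach is approached as far as the arm can. A call with a gripper value outside its range is refused whole. The fingers move at their own pace and stop on an object; "grip_force" is the grip in N (left out, the last holds). Time passes only in rows, so rows that repeat a pose let the fingers close. It gives the time, the measured TCP pose, the force and the opening at its end, in the units of the state.
- readout.sense(): the state, without advancing time (a new reading comes with each control period).
- cams.capture(name): name is "scene" or "top" or "wrist"; returns (picture, depth): 384x512x3 uint8, red, green, blue; 384x512 float32, mm along the optical axis (not along the pixel's ray), 0 where there is no reading.
- cams.camera_info(name): a dict with "vfov" (degrees; the focal length in pixels is half the picture's height over the tangent of half this angle, whatever the lens; pixels are square), "cx", "cy" (the principal point, pixels), "k1" (the pictures are not rectified: a ray, as slopes to the right and down, at radius r is drawn at 1 + k1 r^2 times it, then the intrinsics apply), "rvec" (rotation vector, rad) and "tvec" (3), from world to camera coordinates, as OpenCV has them. Camera axes: x right, y down, z forward; pixel columns grow to the right and rows downward; lengths in mm; the calibration is good to about 2 mm. A picture is of the moment at which its call begins: read the wrist's pose just before it. camera_info takes no time and is no camera call; for the wrist camera it gives the pose at the moment of the call.
- workorder.finish_job(): hands the job in, once; it reports no verdict.
Trained networks look in the newest picture that a camera, given by its name, has taken for a name from the list of things; names that differ only in an ending like _2 or _b are one class to them, and where a whole thing is asked for, a point or a joint stands for the part that bears it (a point fixed in the world has none). Each returns a list of dicts, best first, with "conf" (0 to 1); they miss things now and then, are a little off and sometimes report something else, mostly with a low value. They report only what shows in the picture. A call takes as long as a camera call. They do not tell look-alikes from the thing itself.
- spotter.regions_of(camera, target): "pixels" (384x512 bool, what is visible of it) and "extent" ([centre column, centre row, width, height] in pixels, round what is visible of it).
The state is a dict: "time_s": time; "joints": joint angles; "dq": joint speeds; "tau": joint torques, N m; "eef_pos": TCP position; "ee_rot": TCP orientation; "force": force on the tool from outside, world axes, zero at the start; "wrist_torque": the same for the moment, N m; "grip_width": opening from 0.0 (shut) to 1.0 (fully open).
Only numpy, scipy, OpenCV 4.12 (cv2) and the standard library are available. Lean on these libraries where they do the work, as an engineer would, in place of code of your own. Each camera call takes 0.05 s, during which the arm holds its last target. There are 200 camera calls.

## Task

Hang the yellow small-parts tray inside the green bin: hook its bent lip over the bin's aluminium front rail, find the notch in the rail, and press the lip gently down past the sprung roller until it is fully home in the notch. Let go of the tray so that it hangs straight, and leave the screw tin and the wooden block where they are.

Things in the scene. Friction and masses are not known exactly. Their poses are not given: they have to be found in the camera images.
- tray: Yellow sheet-metal tray, 0.2 to 0.3 kg, open on top, 60 x 96 x 45 mm (x, y, z), walls 3 mm, standing upright on the bench at the start. Origin: centre of its underside; z up, x points away from its hook. At its -x side a 44 mm wide back panel (x -30 to -27 mm) rises to z 92 mm and bends over to -x as the lip.
- tray_lip (a point): Tray axes. Middle of the lip's flat underside, 89 mm above the tray's underside, 35.5 mm to -x of its origin. The lip is 40 mm wide in y. At its -x edge a leg hangs down 18 mm, then a foot flares out 45 degrees: lowest at 25 mm below the lip, 15 mm to -x of this point. The slot between leg and back panel is 11 mm wide (5.5 mm either side), open below.
- tray_grip (a point): Middle of the black grip tab on top of the lip, 25 mm above point tray_lip: 12 mm thick in x, 40 mm wide in y, from 22 mm below to 22 mm above this point. Take it from above, fingers closing along the tray's x.
- bin: Green open parts bin, fixed to the bench, 200 x 300 x 130 mm (x, y, z). Origin: centre of its underside; z up; its front (-x) faces the robot, turned by its yaw. Floor at z 6 mm; three walls 130 mm high. The front wall is cut down and carries the aluminium rail over which the lip goes, leg outside (-x), tray inside. Over 40 N of contact between tray and bin bends the sheet.
- bin_rail (a point): Bin axes. Rail top (z 130 mm, x -96 mm in the bin) at the middle of the bin's width. Rail: 8 mm thick in x, 230 mm long in y, clamped, on rubber: gives 1 mm per 12 N downward. In mid rail a notch 44 mm wide, 10 mm deep, upper corners bevelled 4 mm (52 mm wide at top). Its middle lies anywhere from y -30 to +30 mm of this point: not measured, seek by feel or look. Home: tray_lip 10 mm below rail top.
- bin_front (a point): Point on the rail's outer (-x) face at the roller's height, 26.5 mm below the rail top, mid bin. The white sprung roller (9 mm thick, slippery) stands out 5.5 mm below the middle of the notch, wherever that is. It yields inward: 1.5 N, plus 0.6 N per mm. Over the notch the lip drops freely 2 to 5 mm until its foot meets the roller, then needs some 4 to 12 N downward to go home.
- screw_tin: Open grey tin of screws, 73 mm across, 54 mm high, loose on the bench at the back right; origin at the centre of its underside. Leave it alone.
- offcut_2: Beech block, 60 x 85 x 24 mm, loose on the bench at the right; origin at the centre of its underside. Leave it alone. Elsewhere: fixed wire-mesh screens 260 mm high stand left of the bin (at y 0.27 m, x 0.48 to 0.93 m), right of the block (at y -0.62 m) and along x 0.78 m.
Mind the look-alikes: they are no part of the job. Of the things that look like the tray, the largest one is meant.

How it is judged (in metres and radians):
At the end, for the whole second after the job is handed in: The tray hangs inside the bin with its lip fully home in the rail's notch: tray origin 28.5 to 33.5 mm above the bin's origin (31 is home, 41 is on the plain rail) and at x -66 to -55 mm in the bin's frame, its y axis within 0.1 rad of the bin's, upright within 0.12 rad, at rest and released (z of tray in the frame of bin between 0.0285 and 0.0335 m and x of tray in the frame of bin between -0.066 and -0.055 m and angle between the y axis of tray and the y axis of bin, either way round below 0.1 rad and angle between tray's own z axis and vertical below 0.12 rad and linear speed of tray below 0.02 m/s and contact force between tray and the fingers below 0.1 N); the robot touches nothing.
It fails at once if tray and bin pressed together with more than 40 N (contact force between tray and bin above 40 N).
It fails at once if the screw tin moved by more than 20 mm (distance of screw_tin from where it was at the start of the episode above 0.02 m).
It fails at once if the beech block moved by more than 20 mm (distance of offcut_2 from where it was at the start of the episode above 0.02 m).
It also fails if it takes over 58 s, if anything falls off the work surface, if the arm or the gripper's body presses on something with over 40 N, if the wrist force passes 120 N, or if a joint passes its speed limit or range.

## Working session

There is one attempt and no reset: what is moved stays moved. The work goes in short steps, Python scripts to look and compute and a tool call to move; the robot and the scene stay as the last step left them, time stands still between calls to the robot, and variables do not carry over. Pictures are saved under pics/ and viewed, about 8 in all and at most 12, crops included, and the job is handed in when it is done.

Besides the shell and the picture viewer there is one more tool, called after "Request:" as name(argument=value, ...), one argument or row to a line, values as JSON. step_arm: Moves the arm, as the interface text tells. Its arguments: {"type":"object","properties":{"plan":{"type":"string"},"grip_force":{"type":"number"}},"required":["plan"]}

```bash
ls; mkdir -p pics
cat > h.py <<'E'
import numpy as np, cv2
from rig import readout, cams, workorder, spotter, ctrl
def K(ci):
    f=192/np.tan(np.radians(ci['vfov']/2)); return f
def px2w(ci,u,v,d):
    u=np.asarray(u,float);v=np.asarray(v,float);d=np.asarray(d,float)
    f=K(ci); xd=(u-ci['cx'])/f; yd=(v-ci['cy'])/f
    x,y=xd.copy(),yd.copy()
    for _ in range(10):
        s=1+ci['k1']*(x*x+y*y); x,y=xd/s,yd/s
    P=np.stack([x*d,y*d,d],-1)
    R=cv2.Rodrigues(np.array(ci['rvec'],float))[0]
    return (P-np.array(ci['tvec'],float).ravel())@R
def w2px(ci,P):
    R=cv2.Rodrigues(np.array(ci['rvec'],float))[0]
    C=np.atleast_2d(P)@R.T+np.array(ci['tvec'],float).ravel()
    s=C[:,:2]/C[:,2:]; r2=(s**2).sum(1,keepdims=True)
    s=s*(1+ci['k1']*r2); return s*K(ci)+[ci['cx'],ci['cy']]
def cloud(name):
    ci=cams.camera_info(name); im,d=cams.capture(name)
    v,u=np.mgrid[:384,:512]; return ci,im,d,px2w(ci,u,v,d)
E
cat > a.py <<'E'
from h import *
s=readout.sense(); print({k:np.round(v,3).tolist() for k,v in s.items()}, ctrl.hold_point_z)
ims=[]
for c in ['scene','top','wrist']:
    ci,im,d,P=cloud(c); np.savez(c+'.npz',im=im,d=d,P=P)
    print(c,{k:np.round(v,3).tolist() for k,v in ci.items()})
    cv2.imwrite(f'pics/{c}0.png',im[...,::-1]); 
    if c!='wrist':
      for t in ['tray','bin','screw_tin','offcut_2']:
        for r in spotter.regions_of(c,t):
            m=r['pixels']&(d>0); print(t,round(r['conf'],2),np.round(r['extent']), np.round(np.median(P[m],0)) if m.any() else None, np.round(np.percentile(P[m],[2,98],axis=0)).tolist() if m.any() else None)
a=cv2.hconcat([cv2.imread('pics/scene0.png'),cv2.imread('pics/top0.png')]); cv2.imwrite('pics/both0.png',cv2.resize(a,(800,300)))
E
python3 a.py
```

```text
pics
{'time_s': 0.0, 'joints': [0.929, 0.313, 1.498, 0.0, 1.331, -0.223], 'dq': [0.0, -0.0, -0.0, -0.002, 0.0, 0.001], 'tau': [-0.0, -41.227, -25.975, -0.0, 0.004, -0.0], 'eef_pos': [213.334, 479.413, 230.719], 'ee_rot': [-0.0, 0.208, 0.978, -0.001], 'force': [0.333, -0.448, 0.213], 'wrist_torque': [-0.053, 0.003, 0.011], 'grip_width': 0.998} 18.700000000000003
scene {'vfov': 46.118, 'cx': 253.762, 'cy': 190.156, 'k1': -0.17, 'rvec': [2.333, -0.891, 0.336], 'tvec': [-586.913, 209.067, 1140.161]}
tray 0.88 [274. 235.  39.  44.] [ 516. -364.   38.] [[492.0, -400.0, 1.0], [571.0, -309.0, 136.0]]
tray 0.8 [310. 212.  27.  39.] [ 668. -373.   23.] [[623.0, -416.0, -1.0], [695.0, -345.0, 99.0]]
tray 0.8 [229. 208.  31.  37.] [ 504. -196.   23.] [[466.0, -236.0, -0.0], [538.0, -183.0, 98.0]]
bin 0.84 [207. 133. 118. 109.] [640.  38.  68.] [[516.0, -129.0, 3.0], [732.0, 182.0, 133.0]]
screw_tin 0.62 [283. 190.  24.  35.] [ 666. -261.   29.] [[630.0, -297.0, 1.0], [702.0, -226.0, 54.0]]
offcut_2 0.6 [319. 290.  42.  40.] [ 519. -532.   24.] [[491.0, -573.0, 0.0], [556.0, -488.0, 28.0]]
top {'
[... 163 characters left out ...]
5. -374.    3.] [[627.0, -410.0, -4.0], [692.0, -344.0, 99.0]]
tray 0.77 [295. 207.  40.  35.] [ 536. -351.    4.] [[492.0, -397.0, -4.0], [571.0, -302.0, 135.0]]
tray 0.71 [236. 217.  26.  32.] [ 504. -205.    2.] [[469.0, -232.0, -4.0], [537.0, -176.0, 99.0]]
bin 0.82 [138. 161. 146. 105.] [637.  47.   7.] [[519.0, -124.0, -1.0], [732.0, 183.0, 132.0]]
screw_tin 0.55 [262. 155.  30.  30.] [ 668. -260.   18.] [[631.0, -293.0, -3.0], [701.0, -227.0, 53.0]]
offcut_2 0.85 [367. 212.  37.  30.] [ 523. -525.   23.] [[494.0, -571.0, -2.0], [555.0, -484.0, 28.0]]
wrist {'vfov': 70.712, 'cx': 253.538, 'cy': 190.797, 'k1': 0.02, 'rvec': [-2.408, -1.566, -0.243], 'tvec': [-524.827, -39.897, 379.474]}
```

View pics/both0.png

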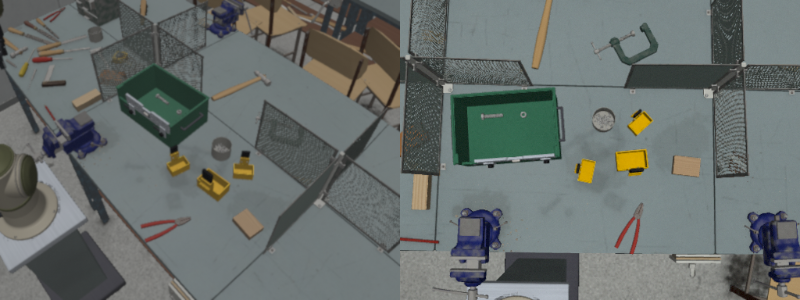

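```bash
cat > b.py <<'E'
from h import *
for c in ['top','scene']:
    z=np.load(c+'.npz'); P,d,im=z['P'],z['d'],z['im']
    reg=lambda P:(d>0)&(abs(P[...,0]-532)<60)&(abs(P[...,1]+355)<70)
    for lo,hi in [(36,52),(85,100),(100,150)]:
        m=reg(P)&(P[...,2]>lo)&(P[...,2]<hi)
        if m.sum()>4:
            r=cv2.minAreaRect(P[m][:,:2].astype(np.float32)); print(c,'tray',lo,hi,m.sum(),np.round(P[m].mean(0),1),[np.round(x,1) for x in r])
    # bin top edges
    m=(d>0)&(P[...,2]>118)&(P[...,2]<142)&(P[...,0]>480)&(P[...,0]<770)&(P[...,1]>-150)&(P[...,1]<225)
    r=cv2.minAreaRect(P[m][:,:2].astype(np.float32)); print(c,'bin',m.sum(),[np.round(x,1) for x in r], np.round(cv2.boxPoints(r)).tolist(), np.median(P[m][:,2]))
    u=np.argwhere(m); 
im=cv2.imread('pics/top0.png'); im2=cv2.imread('pics/scene0.png')
a=cv2.resize(im[95:255,120:340],None,fx=3.6,fy=3.6,interpolation=cv2.INTER_CUBIC)
cv2.imwrite('pics/top_crop.png',a)
E
python3 b.py
```

```text
top tray 36 52 171 [ 544.4 -347.8   44.6] [array([ 538.9, -349.7]), array([60.5, 96.8]), np.float64(6.5)]
top tray 85 100 38 [ 500.7 -348.5   90.2] [array([ 503.1, -352.6]), array([16.8, 40.9]), np.float64(6.2)]
top tray 100 150 105 [ 502.8 -351.9  131.7] [array([ 503.3, -353.1]), array([11.8, 38.9]), np.float64(6.8)]
top bin 1945 [array([626.3,  32.1]), array([206.7, 307.4]), np.float64(5.5)] [[509.0, 175.0], [538.0, -131.0], [744.0, -111.0], [715.0, 195.0]] 128.89453567923238
scene tray 36 52 217 [ 543.8 -358.3   43.6] [array([ 538.2, -351. ]), array([63.3, 99. ]), np.float64(5.7)]
scene tray 85 100 59 [ 498.7 -360.3   92. ] [array([ 503.2, -357.2]), array([19.4, 39.8]), np.float64(7.7)]
scene tray 100 150 179 [ 500.2 -358.8  123.1] [array([ 502.2, -356.9]), array([12.9, 39.1]), np.float64(8.2)]
scene bin 1277 [array([627. ,  29.7]), array([209.2, 312.8]), np.float64(5.7)] [[507.0, 175.0], [538.0, -136.0], [747.0, -116.0], [716.0, 196.0]] 129.29770643298156
```

View pics/top_crop.png

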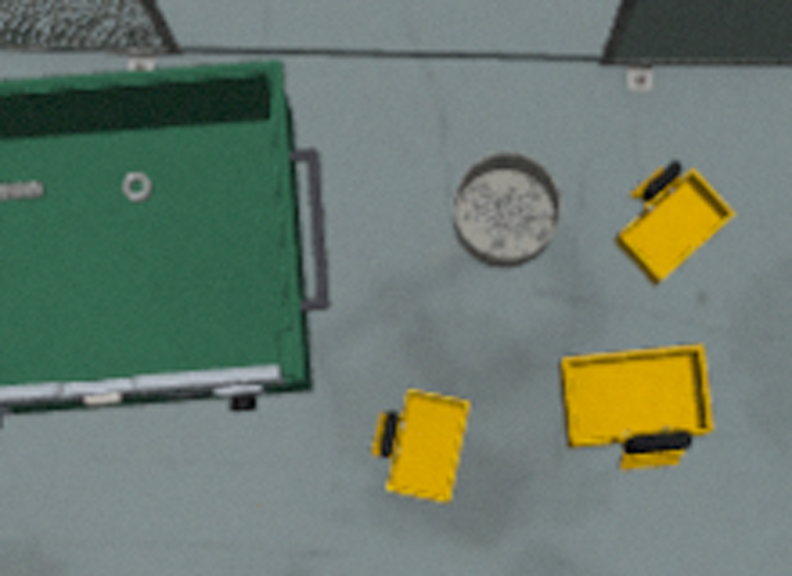

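Scene: the bin's silvery rail runs along its front edge, and the white roller shows at about (102,399) in the top crop. The largest tray is the lower right one, with its tab at (657,441). The two smaller trays are look-alikes. Next I'll get the obstacle heights and the wrist camera geometry.

```bash
cat >> h.py <<'E'
from scipy.spatial.transform import Rotation as Ro
def toolR(s): w,x,y,z=s['ee_rot']; return Ro.from_quat([x,y,z,w]).as_matrix()
def go(target,yawdeg=None):
    s=readout.sense(); R=toolR(s); d=R.T@(np.array(target,float)-s['eef_pos'])/10
    cur=np.degrees(np.arctan2(R[1,1],R[0,1])); tw=0 if yawdeg is None else -((yawdeg-cur+180)%360-180)
    print('at',np.round(s['eef_pos'],1),'yaw',round(cur,2),'t',round(s['time_s'],2),'F',np.round(s['force'],1),'-> shift cm',np.round(d,2),'twist',round(tw,2))
E
python3 - <<'E'
from h import *
s=readout.sense(); ci=cams.camera_info('wrist')
R=cv2.Rodrigues(np.array(ci['rvec']))[0]; C=-R.T@np.array(ci['tvec'])
T=toolR(s); print('cam in tool',np.round(T.T@(C-s['eef_pos']),1),'cam axes in tool\n',np.round(T.T@R.T,2))
for c in ['top','scene']:
    z=np.load(c+'.npz'); P,d=z['P'],z['d']
    for x0,x1,y0,y1 in [(150,330,-500,-200),(150,330,100,420),(330,480,-400,100),(330,480,100,420)]:
        m=(d>0)&(P[...,0]>x0)&(P[...,0]<x1)&(P[...,1]>y0)&(P[...,1]<y1); print(c,(x0,x1,y0,y1),m.sum(),np.round(np.percentile(P[m][:,2],[50,95,99.5])) if m.any() else 0)
    # white roller
    im=z['im'].astype(int); 
z=np.load('top.npz');P=z['P'];hsv=cv2.cvtColor(z['im'],cv2.COLOR_RGB2HSV)
m=(hsv[...,1]<40)&(hsv[...,2]>150)&(P[...,0]>495)&(P[...,0]<560)&(P[...,1]>-140)&(P[...,1]<190)
for v,u in np.argwhere(m)[::6]: print((u,v),z['im'][v,u],np.round(P[v,u]),end=' | ')
print(); go([440,60,330],6)
E
```

```text
cam in tool [ 7.820e+01 -1.000e-01 -1.421e+02] cam axes in tool
 [[ 0.   -0.95 -0.3 ]
 [ 1.    0.    0.  ]
 [ 0.   -0.3   0.95]]
top (150, 330, -500, -200) 4225 [-1.  8. 13.]
top (150, 330, 100, 420) 4520 [  3. 131. 133.]
top (330, 480, -400, 100) 12285 [ -1.  10. 115.]
top (330, 480, 100, 420) 6950 [ -1. 111. 124.]
scene (150, 330, -500, -200) 5474 [-1.  8. 14.]
scene (150, 330, 100, 420) 4684 [-428.  131.  136.]
scene (330, 480, -400, 100) 8991 [  0.  13. 117.]
scene (330, 480, 100, 420) 2942 [  1.  34. 126.]
(np.int64(185), np.int64(197)) [140 154 154] [544. -88. 128.] | (np.int64(191), np.int64(197)) [150 164 169] [ 544. -101.  126.] | (np.int64(172), np.int64(198)) [135 153 150] [541. -59. 128.] | (np.int64(178), np.int64(198)) [148 161 165] [542. -72. 127.] | (np.int64(184), np.int64(198)) [164 172 179] [541. -86. 133.] | (np.int64(190), np.int64(198)) [172 179 187] [542. -99. 130.] | (np.int64(196), np.int64(198)) [172 179 188] [ 542. -113.  128.] | (np.int64(164), np.int64(199)) [150 163 165] [539. -41. 130.] | (np.int64(170), np.int64(199)) [165 176 182] [539. -55. 133.] | (
[... 2924 characters left out ...]
 [524.  55. 127.] | (np.int64(146), np.int64(205)) [178 174 168] [526.   4. 105.] | (np.int64(152), np.int64(205)) [176 173 168] [526. -10. 106.] | (np.int64(100), np.int64(206)) [176 185 193] [521. 103. 126.] | (np.int64(106), np.int64(206)) [171 179 189] [521.  90. 125.] | (np.int64(112), np.int64(206)) [139 144 151] [521.  75. 129.] | (np.int64(149), np.int64(206)) [156 154 147] [524.  -2. 100.] | (np.int64(109), np.int64(208)) [164 170 174] [519.  92.  89.] | (np.int64(115), np.int64(208)) [156 161 168] [519.  76.  97.] | (np.int64(109), np.int64(209)) [158 165 169] [516.  92.  91.] | 
at [213.5 479.6 231.2] yaw 66.0 t 0.55 F [ 0.2  0.5 -0.1] -> shift cm [-37.76 -29.12  -9.87] twist 60.0
```

```bash
python3 -c "
from h import *
go([490,40,270],6)"
```

```text
at [213.5 479.6 231.2] yaw 66.0 t 0.55 F [ 0.2  0.5 -0.1] -> shift cm [-43.14 -28.92  -3.87] twist 60.0
```

Request:
step_arm(
  plan="-4.3 -2.9 -0.4 6 100; -8.6 -5.8 -0.8 12 100; -12.9 -8.7 -1.2 18 100; -17.2 -11.6 -1.6 24 100; -21.5 -14.5 -2 30 100; -25.8 -17.4 -2.4 36 100; -30.1 -20.2 -2.8 42 100; -34.4 -23.1 -3.2 48 100; -38.8 -26 -3.5 54 100; -43.1 -28.9 -3.9 60 100",
)

```text
time_s: 1.55
eef_pos: [479.7, 55.5, 269.1]
ee_rot: [0.0, 0.671, 0.742, 0.0]
force: [-0.5, 1.2, -0.0]
grip_width: 1.0
```

```bash
cat > look.py <<'E'
import sys
from h import *
n=sys.argv[1]
ci,im,d,P=cloud('wrist'); np.savez(n+'.npz',im=im,d=d,P=P,**{k:np.array(v) for k,v in ci.items()}); cv2.imwrite(f'pics/{n}.png',im[...,::-1])
s=readout.sense(); print(s['time_s'],np.round(s['eef_pos'],1),np.round(s['ee_rot'],4),np.round(s['dq'],3))
E
python3 look.py w1
python3 - <<'E'
import numpy as np
z=np.load('w1.npz');P=z['P'];d=z['d']
m=(d>0)&(P[...,0]>500)&(P[...,0]<550)&(P[...,1]>-130)&(P[...,1]<190)&(P[...,2]>85)&(P[...,2]<145)
Q=P[m]; print(m.sum())
for y in range(-120,180,8):
    k=(Q[:,1]>=y)&(Q[:,1]<y+8); q=Q[k]; t=q[q[:,2]>126]
    print(y,k.sum(),len(t),np.round(t[:,0].min(),1) if len(t) else '',np.round(t[:,0].max(),1) if len(t) else '',np.round(np.percentile(q[:,2],[10,50,90]),1) if len(q) else '')
E
```

```text
1.6 [482.8  50.1 269.1] [ 1.600e-03  6.745e-01  7.383e-01 -3.000e-04] [ 0.109 -0.032  0.073  0.019 -0.021 -0.03 ]
3236
-120 57 46 540.5 550.0 [105.2 129.5 131.3]
-112 56 36 539.4 548.0 [102.4 129.  130.1]
-104 65 36 538.9 546.7 [ 93.8 128.2 130.5]
-96 74 34 538.3 545.6 [ 92.4 124.8 130.2]
-88 76 38 537.2 545.7 [ 93.1 126.  130.2]
-80 75 39 536.6 544.5 [ 93.2 127.9 130.3]
-72 74 37 535.9 543.9 [ 91.9 126.2 130.3]
-64 68 43 535.2 543.5 [ 98.8 129.4 130. ]
-56 67 39 534.2 542.2 [ 98.2 128.7 129.8]
-48 71 45 533.4 541.5 [ 96.2 128.3 130.1]
-40 67 42 532.9 540.8 [103.8 128.7 129.9]
-32 75 48 532.0 540.0 [102.2 127.8 129.7]
-24 71 5 532.2 539.2 [117.2 119.7 125.7]
-16 76 0   [105.8 118.2 119.7]
-8 77 0   [106.2 118.5 119.8]
0 79 0   [105.1 118.2 119.8]
8 91 0   [100.1 117.8 120.1]
16 50 6 527.3 533.5 [ 94.9 118.6 126.2]
24 84 55 526.2 534.9 [101.4 128.7 130.1]
32 81 48 525.9 533.7 [ 98.5 128.6 130.2]
40 87 53 524.9 533.2 [ 96.4 128.7 130.1]
48 87 55 524.1 532.4 [100.9 128.5 130.1]
56 91 56 523.3 531.4 [ 99.2 129.  130.1]
64 104 61 522.5 531.0 [ 93.6 128.6 129.9]
72 119 58 521.8 529.6 [ 92.5 125.3 129.7]
80 125 61 521.0 529.4 [ 92.5 125.1 129.9]
88 119 62 519.9 528.1 [ 92.8 127.7 130. ]
96 113 62 519.4 528.1 [ 93.  128.3 130. ]
104 103 64 518.6 526.7 [100.  128.8 130.1]
112 42 15 518.6 526.5 [ 98.  123.8 130. ]
120 0 0   
128 0 0   
136 0 0   
144 0 0   
152 46 46 514.1 537.1 [127.9 129.1 131.3]
160 348 303 510.3 549.7 [116.3 131.1 132.3]
168 325 322 509.3 549.9 [129.9 131.4 132.5]
176 2 2 548.3 548.7 [129.7 130.5 131.3]
```

View pics/w1.png

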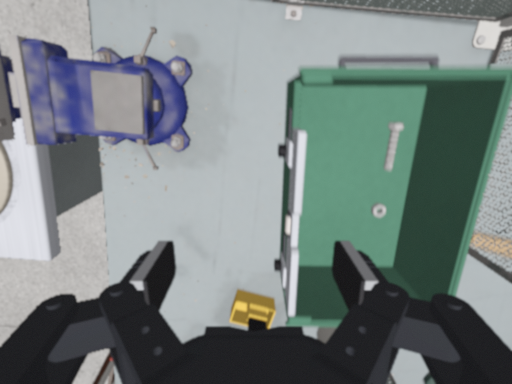

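The rail runs down column ~295. The notch gap and white roller are near row 225, and the fingers are at the bottom. The arm is still settling, so I'll retake the picture and fit the rail and notch.

```bash
cat > rail.py <<'E'
import sys
from h import *
from scipy.optimize import minimize
z=np.load(sys.argv[1]+'.npz');P=z['P'];d=z['d']
m=(d>0)&(P[...,0]>505)&(P[...,0]<560)&(P[...,1]>-112)&(P[...,1]<112)&(P[...,2]>127)&(P[...,2]<140)
Q=P[m]; ym=Q[:,1]
# center line by rows of minAreaRect on left & right pieces
c,(w,h),a=cv2.minAreaRect(Q[:,:2].astype(np.float32)); print('rect',np.round(c,2),round(w,1),round(h,1),round(a,2))
p=np.polyfit(ym,Q[:,0],1); th=np.arctan(-p[0]); print('yaw deg',np.degrees(th),'x at y=0',p[1],'z',np.median(Q[:,2]))
ux=np.array([np.cos(th),np.sin(th)]); uy=np.array([-np.sin(th),np.cos(th)])
o=np.array([p[1],0]); S=P[...,:2]-o; sx=S@ux; sy=S@uy
k=(d>0)&(abs(sx)<2.5)&(abs(sy)<112)&(P[...,2]>112)&(P[...,2]<140)
for z0 in (122,125,127.5):
    low=np.sort(sy[k&(P[...,2]<z0)]); hi=np.sort(sy[k&(P[...,2]>z0)])
    print(z0,'notch from low',np.round(low[[0,1,-2,-1]],1),'mid',np.round((low[1]+low[-2])/2,1),' hi edges',np.round([hi[hi<0].max(),hi[hi>0].min()],1))
E
python3 look.py w2; python3 rail.py w1; python3 rail.py w2; python3 -c "
from h import *
go([503,-353,230],6.4)"
```

```text
1.65 [481.1  53.2 268.7] [ 6.000e-04  6.722e-01  7.404e-01 -2.000e-04] [ 0.094 -0.043  0.065  0.025  0.009 -0.015]
rect [5.3333e+02 1.1000e-01] 8.3 224.9 5.58
yaw deg 5.57042634546252 x at y=0 533.1807329745313 z 129.44347934526579
122 notch from low [-23.4 -23.   18.6  18.8] mid -2.2  hi edges [-22.3  21.9]
125 notch from low [-23.4 -23.3  18.6  18.8] mid -2.3  hi edges [-23.1  21.9]
127.5 notch from low [-26.9 -25.8  22.3  22.3] mid -1.7  hi edges [-24.1  23.1]
rect [5.3332e+02 9.0000e-02] 8.4 225.6 5.55
yaw deg 5.54687687422342 x at y=0 533.1902817004151 z 129.417667015305
122 notch from low [-22.8 -22.7  17.9  17.9] mid -2.4  hi edges [-22.1  21.4]
125 notch from low [-23.  -23.   17.9  17.9] mid -2.6  hi edges [-22.1  21.4]
127.5 notch from low [-24.8 -24.5  29.3  77.8] mid 2.4  hi edges [-22.7  23.5]
at [481.1  53.2 268.7] yaw 5.52 t 1.65 F [-0.   0.3 -0.4] -> shift cm [-40.64  -1.73   3.91] twist -0.88
```

Request:
step_arm(
  plan="-4.5 -0.2 0.4 0 100; -9 -0.4 0.8 0 100; -13.5 -0.6 1.2 0 100; -18 -0.8 1.7 0 100; -22.5 -1 2.2 0 100; -27 -1.2 2.6 0 100; -31.5 -1.4 3 -0.5 100; -36 -1.6 3.5 -0.9 100; -40.6 -1.7 3.9 -0.9 100; -40.6 -1.7 3.9 -0.9 100",
)

```text
time_s: 2.65
eef_pos: [503.7, -351.8, 227.9]
ee_rot: [-0.001, 0.665, 0.747, -0.0]
force: [0.4, 0.2, 0.7]
grip_width: 1.003
```

```bash
python3 look.py w3
cat > tab.py <<'E'
import sys
from h import *
z=np.load(sys.argv[1]+'.npz');P=z['P'];d=z['d']
for lo,hi in [(38,52),(128,142)]:
    m=(d>0)&(abs(P[...,0]-532)<70)&(abs(P[...,1]+350)<75)&(P[...,2]>lo)&(P[...,2]<hi)
    if m.sum()<5: continue
    r=cv2.minAreaRect(P[m][:,:2].astype(np.float32)); print(lo,m.sum(),np.round(np.median(P[m],0),1),[np.round(x,1) for x in r])
E
python3 tab.py w3; python3 -c "
from h import *
go([503.5,-353,101],6.4)"
```

```text
2.7 [ 504.1 -349.3  228.5] [-9.000e-04  6.639e-01  7.478e-01  1.000e-04] [ 0.05  -0.049  0.041  0.01   0.003  0.015]
38 739 [ 555.2 -337.7   45.7] [array([ 540. , -351.2]), array([60.5, 96.9]), np.float64(6.8)]
128 522 [ 503.9 -353.   134.7] [array([ 504.3, -354.2]), array([11.9, 38.8]), np.float64(6.4)]
at [ 504.1 -349.3  228.5] yaw 6.8 t 2.7 F [0.3 0.2 1.1] -> shift cm [-0.38 -0.09 12.75] twist 0.4
```

Request:
step_arm(
  plan="-0.2 -0.05 2.5 0.2 100; -0.4 -0.05 5 0.2 100; -0.4 -0.05 7 0.2 100; -0.4 -0.05 7 0.2 100; -0.4 -0.05 7 0.2 100",
)

```text
time_s: 3.2
eef_pos: [505.0, -351.1, 160.9]
ee_rot: [0.0, 0.664, 0.748, 0.0]
force: [-0.4, -0.7, 0.7]
grip_width: 1.005
```

```bash
python3 look.py w4;python3 tab.py w4; python3 -c "
from h import *
go([504.3,-354.2,102],6.5)"
```

```text
3.25 [ 505.1 -351.6  161.5] [ 0.0011  0.6641  0.7476 -0.    ] [-0.006 -0.006 -0.011 -0.001 -0.003 -0.   ]
38 1090 [ 557.7 -339.3   45.7] [array([ 540.3, -351.1]), array([60., 97.]), np.float64(7.0)]
128 911 [ 504.  -352.3  134.8] [array([ 504.4, -354.4]), array([11.9, 39.3]), np.float64(6.3)]
at [ 505.1 -351.6  161.5] yaw 6.77 t 3.25 F [0.3 0.1 0.1] -> shift cm [-0.24 -0.12  5.95] twist 0.27
```

Request:
step_arm(
  plan="-0.3 -0.1 2 0.2 100; -0.3 -0.1 4 0.2 100; -0.3 -0.1 5.9 0.2 100; -0.3 -0.1 5.9 0.2 100; -0.3 -0.1 5.9 0.2 50; -0.3 -0.1 5.9 0.2 0; -0.3 -0.1 5.9 0.2 0; -0.3 -0.1 5.9 0.2 0; -0.3 -0.1 5.9 0.2 0; -0.3 -0.1 5.9 0.2 0",
  grip_force=50,
)

```text
time_s: 4.25
eef_pos: [504.0, -355.3, 101.3]
ee_rot: [0.0, 0.666, 0.746, -0.0]
force: [0.1, 0.1, 2.6]
grip_width: 0.132
```

Request:
step_arm(
  plan="0 0 0 0 0; 0 0 0 0 0; 0 0 -1 0 0; 0 0 -3 0 0; 0 0 -6 0 0; 0 0 -10 0 0; 0 0 -14 0 0; 0 0 -18 0 0; 0 0 -18 0 0; 0 0 -18 0 0",
)

```text
time_s: 5.25
eef_pos: [503.7, -355.0, 280.8]
ee_rot: [-0.0, 0.666, 0.746, -0.0]
force: [0.6, -0.3, -2.5]
grip_width: 0.136
```

```bash
python3 look.py w5
python3 - <<'E'
from h import *
z=np.load('w5.npz');P=z['P'];d=z['d'];s=readout.sense();R=toolR(s)
T=(P-s['eef_pos'])@R
hsv=cv2.cvtColor(z['im'],cv2.COLOR_RGB2HSV); y=(hsv[...,0]>15)&(hsv[...,0]<35)&(hsv[...,1]>120)&(d>0)&(abs(T[...,0])<70)&(abs(T[...,1])<90)
print('F',np.round(s['force'],2),s['grip_width'],y.sum())
for lo in range(-10,110,10):
    m=y&(T[...,2]>=lo)&(T[...,2]<lo+10)
    if m.sum()>10: print(lo,m.sum(),np.round(T[m].min(0),1),np.round(T[m].max(0),1))
m=y&(T[...,2]>48)&(T[...,2]<60)
print([np.round(x,1) for x in cv2.minAreaRect(T[m][:,:2].astype(np.float32))], np.median(T[m][:,2]))
E
```

```text
5.3 [ 503.4 -354.8  279.5] [-1.300e-03  6.659e-01  7.461e-01  1.000e-04] [ 0.001  0.016  0.018  0.    -0.001 -0.   ]
F [-0.46  0.62 -2.2 ] 0.13290823726728115 8743
-10 58 [  6.4  -7.1 -10. ] [19.9 18.3 -0.1]
0 305 [ 4.4 -8.4  0.1] [21.7  8.3 10. ]
10 49 [19.  -8.5 10.1] [22.1  7.8 19.8]
20 71 [ -4.4 -10.9  20.2] [22.1  8.2 30. ]
30 180 [ -6.7 -13.6  30. ] [22.   8.5 39.5]
40 26 [ 6.3  5.6 40.1] [22.1  8.3 50. ]
50 1421 [-48.4   5.6  50. ] [48.2 66.  60. ]
60 703 [-45.9   5.6  60. ] [47.9 63.1 69.9]
70 636 [-46.2   6.6  70. ] [47.9 63.  80. ]
80 509 [-46.1   7.   80. ] [47.9 63.1 90. ]
90 4733 [-46.1  10.5  90.1] [47.6 63.1 99.7]
[array([-0.1, 35.8]), array([60.5, 96.6]), np.float64(90.0)] 54.21265298395392
```

View pics/w5.png

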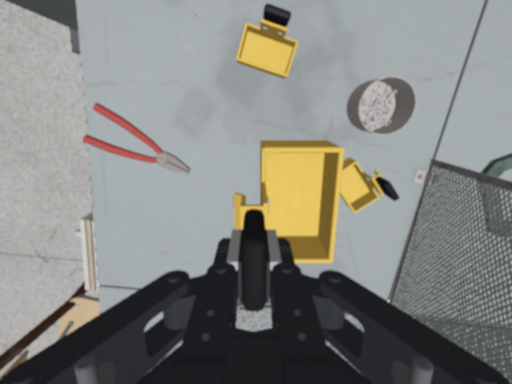

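The tray is held squarely, lip centred under the tool and its yaw matching the tool's. The tin and the look-alikes haven't moved. Now moving to above the rail.

```bash
python3 -c "
from h import *
go([537.5,-2.2,262],5.55)"
```

```text
at [ 503.4 -354.8  279.5] yaw 6.5 t 5.3 F [-0.5  0.6 -2.2] -> shift cm [34.64  7.38  1.81] twist 0.95
```

Request:
step_arm(
  plan="2.5 0.5 0 0.1 0; 7 1.5 0 0.3 0; 12 2.5 0 0.4 0; 17 3.6 0 0.6 0; 22 4.7 0.2 0.8 0; 27 5.7 0.6 0.9 0; 31.5 6.7 1.1 0.9 0; 34.6 7.4 1.8 0.9 0; 34.6 7.4 1.8 0.9 0; 34.6 7.4 1.8 0.9 0",
)

```text
time_s: 6.3
eef_pos: [537.6, -2.5, 261.4]
ee_rot: [-0.001, 0.671, 0.741, -0.001]
force: [-0.8, -0.7, -2.7]
grip_width: 0.135
```

```bash
python3 look.py w6; python3 rail.py w6
python3 - <<'E'
from h import *
go([536.4,-2.2,160],5.55)
im=cv2.imread('pics/w6.png')
E
```

```text
6.35 [537.8  -3.4 261.8] [-8.000e-04  6.717e-01  7.408e-01 -7.000e-04] [-0.021 -0.007 -0.011  0.001  0.     0.002]
rect [529.08  42.09] 7.6 140.7 5.79
yaw deg 5.554463759857103 x at y=0 533.4538404694346 z 129.4428199717658
122 notch from low [-23.3 -22.9  19.7  19.7] mid -1.6  hi edges [-22.8  22. ]
125 notch from low [-23.3 -22.9  19.7  19.7] mid -1.6  hi edges [-22.8  22. ]
127.5 notch from low [-25.4 -25.   23.2  55.4] mid -0.9  hi edges [-23.3  23.4]
at [537.8  -3.4 261.8] yaw 5.6 t 6.35 F [ 0.  -0.2 -2.3] -> shift cm [ 0.13 -0.11 10.18] twist 0.05
```

View pics/w6.png

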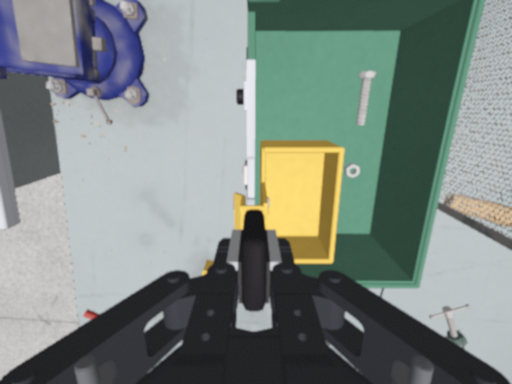

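The rail is at column ~250 and the tray is over the inside of the bin. The slot lines up, offset slightly inward. Lowering until the foot is just above the rail.

Request:
step_arm(
  plan="0.1 -0.15 0.5 0 0; 0.13 -0.15 2.5 0 0; 0.13 -0.15 4.5 0 0; 0.13 -0.15 6.5 0 0; 0.13 -0.15 8 0 0; 0.13 -0.15 8.9 0 0; 0.13 -0.15 9 0 0; 0.13 -0.15 9 0 0",
)

```text
time_s: 7.15
eef_pos: [536.7, -2.2, 173.2]
ee_rot: [0.0, 0.672, 0.741, 0.0]
force: [-0.4, 0.1, -1.6]
grip_width: 0.134
```

```bash
python3 look.py w7; python3 rail.py w7
python3 - <<'E'
from h import *
go([533.4,-2,147],5.55)
im=cv2.imread('pics/w7.png'); cv2.imwrite('pics/w7c.png',cv2.resize(im[100:260,180:360],None,fx=3.5,fy=3.5,interpolation=cv2.INTER_CUBIC))
E
```

```text
7.2 [536.9  -2.1 173.5] [5.000e-04 6.718e-01 7.407e-01 3.000e-04] [ 0.003 -0.005 -0.005  0.001 -0.001  0.   ]
rect [534.03   1.28] 24.2 223.2 5.89
yaw deg 5.104623561052026 x at y=0 532.4749922507245 z 129.5156465324452
122 notch from low [ 1.7  1.7 19.1 19.2] mid 10.4  hi edges [-88.8  21.1]
125 notch from low [ 1.7  1.7 19.2 21.1] mid 10.5  hi edges [-88.8  21.5]
127.5 notch from low [ 1.7  1.7 32.2 97.7] mid 17.0  hi edges [-88.8  22.8]
at [536.9  -2.1 173.5] yaw 5.58 t 7.2 F [-0.3 -0.3 -1.9] -> shift cm [ 0.05 -0.35  2.65] twist 0.03
```

View pics/w7c.png

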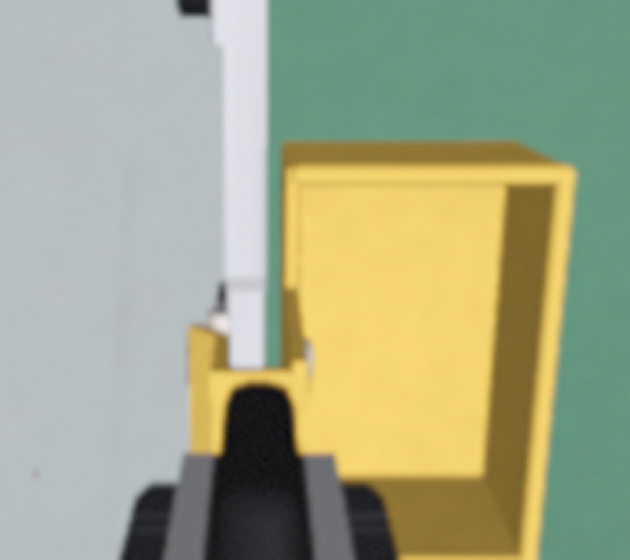

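Request:
step_arm(
  plan="0.03 -0.15 0 0 0; 0.03 -0.32 0 0 0; 0.03 -0.32 0.5 0 0; 0.03 -0.32 1 0 0; 0.03 -0.32 1.5 0 0; 0.03 -0.32 2 0 0; 0.03 -0.32 2.4 0 0; 0.03 -0.32 2.6 0 0; 0.03 -0.32 2.6 0 0",
)

```text
time_s: 8.1
eef_pos: [533.2, -1.8, 146.5]
ee_rot: [-0.0, 0.672, 0.741, -0.0]
force: [0.4, 0.5, -2.7]
grip_width: 0.129
```

```bash
python3 look.py w8
python3 - <<'E'
from h import *
go([533.4,-2,140],5.55)
z=np.load('w8.npz');P=z['P'];d=z['d'];s=readout.sense();R=toolR(s);T=(P-s['eef_pos'])@R
print('tau',np.round(s['wrist_torque'],2))
# rail edges in tool frame over y>24 part
m=(d>0)&(abs(P[...,2]-130)<4)&(T[...,0]>26)&(T[...,0]<100)&(abs(T[...,1])<8)
for a in range(26,100,12):
    k=m&(T[...,0]>=a)&(T[...,0]<a+12); 
    if k.sum()>5: print(a,k.sum(),np.round([T[k][:,1].min(),T[k][:,1].max(),np.median(T[k][:,1])],1))
im=cv2.imread('pics/w8.png'); cv2.imwrite('pics/w8c.png',cv2.resize(im[100:260,180:360],None,fx=3.5,fy=3.5,interpolation=cv2.INTER_CUBIC))
E
```

```text
8.15 [533.3  -1.8 146.8] [ 0.      0.6717  0.7409 -0.    ] [ 0.001 -0.007 -0.004 -0.001  0.001  0.001]
at [533.3  -1.8 146.8] yaw 5.61 t 8.15 F [-0.2 -0.4 -2. ] -> shift cm [-0.02  0.    0.68] twist 0.06
tau [-0.01  0.03  0.06]
26 241 [-3.2  4.2  0.5]
38 263 [-3.8  4.1  0.4]
50 282 [-3.7  3.9  0.1]
62 308 [-3.7  3.9  0.1]
74 342 [-3.6  4.3  0.3]
86 359 [-3.6  4.1  0.3]
98 60 [-3.5  4.   0.2]
```

View pics/w8c.png

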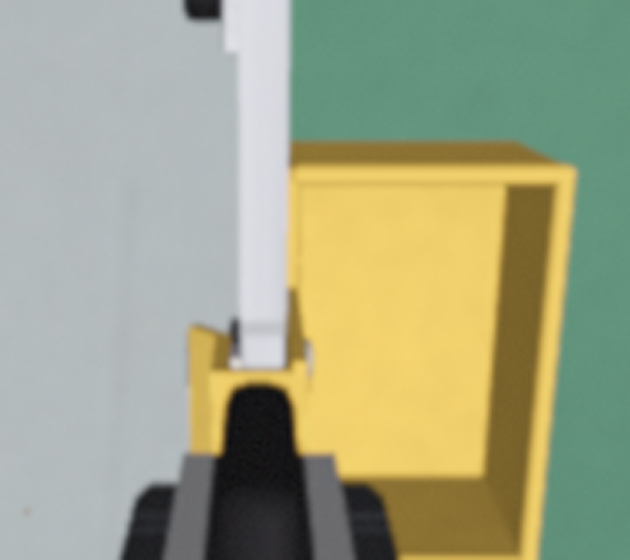

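Request:
step_arm(
  plan="0 0 0.15 0 0; 0 0 0.3 0 0; 0 0 0.4 0 0; 0 0 0.48 0 0; 0 0 0.55 0 0; 0 0 0.55 0 0",
)

```text
time_s: 8.75
eef_pos: [533.3, -1.8, 141.2]
ee_rot: [-0.0, 0.672, 0.741, -0.0]
force: [-0.1, 0.4, -2.9]
grip_width: 0.134
```

Run:
```python
from h import *
go([533.4,-2,132.3],5.55)
```

```text
at [533.3  -1.8 141.2] yaw 5.6 t 8.75 F [-0.1  0.4 -2.9] -> shift cm [-0.02  0.01  0.89] twist 0.05
```

Request:
step_arm(
  plan="0 0 0.05 0 0; 0 0 0.1 0 0; 0 0 0.15 0 0; 0 0 0.2 0 0; 0 0 0.2 0 0",
)

```text
time_s: 9.25
eef_pos: [533.3, -1.8, 139.3]
ee_rot: [-0.0, 0.672, 0.741, -0.0]
force: [0.0, 0.5, -1.3]
grip_width: 0.134
```

Request:
step_arm(
  plan="0 0 0.04 0 0; 0 0 0.08 0 0; 0 0 0.12 0 0; 0 0 0.15 0 0; 0 0 0.15 0 0",
)

```text
time_s: 9.75
eef_pos: [533.3, -1.9, 137.9]
ee_rot: [0.0, 0.672, 0.741, -0.0]
force: [-1.5, -0.2, 1.1]
grip_width: 0.134
```

Request:
step_arm(
  plan="0 0 0.04 0 0; 0 0 0.08 0 0; 0 0 0.12 0 0; 0 0 0.16 0 0; 0 0 0.2 0 0; 0 0 0.2 0 0",
)

```text
time_s: 10.35
eef_pos: [533.2, -1.8, 135.6]
ee_rot: [-0.0, 0.672, 0.741, -0.0]
force: [-3.0, -0.8, 1.1]
grip_width: 0.131
```

Request:
step_arm(
  plan="0 0 0.04 0 0; 0 0 0.08 0 0; 0 0 0.12 0 0; 0 0 0.16 0 0; 0 0 0.2 0 0; 0 0 0.2 0 0",
)

```text
time_s: 10.95
eef_pos: [533.1, -1.8, 133.6]
ee_rot: [-0.0, 0.672, 0.741, -0.0]
force: [-3.2, -0.8, -0.6]
grip_width: 0.133
```

Request:
step_arm(
  plan="0 0 0.05 0 0; 0 0 0.1 0 0; 0 0 0.13 0 0; 0 0 0.13 0 0",
)

```text
time_s: 11.35
eef_pos: [533.3, -1.8, 132.4]
ee_rot: [-0.0, 0.672, 0.741, -0.0]
force: [-3.2, -1.2, -1.2]
grip_width: 0.137
```

Request:
step_arm(
  plan="0 0 0.04 0 0; 0 0 0.08 0 0; 0 0 0.1 0 0; 0 0 0.1 0 0",
)

```text
time_s: 11.75
eef_pos: [533.3, -1.8, 131.8]
ee_rot: [0.0, 0.672, 0.741, 0.0]
force: [-5.8, 0.5, 3.5]
grip_width: 0.132
```

Request:
step_arm(
  plan="0 0 0.03 0 0; 0 0 0.06 0 0; 0 0 0.06 0 0; 0 0 0.06 0 0",
)

```text
time_s: 12.15
eef_pos: [533.3, -1.8, 131.6]
ee_rot: [0.0, 0.672, 0.741, 0.0]
force: [-6.0, -0.4, 6.4]
grip_width: 0.136
```

```bash
python3 look.py w9
python3 - <<'E'
from h import *
go([533.4,-2,132.3],5.55)
z=np.load('w9.npz');P=z['P'];d=z['d'];hsv=cv2.cvtColor(z['im'],cv2.COLOR_RGB2HSV)
y=(hsv[...,0]>15)&(hsv[...,0]<35)&(hsv[...,1]>120)&(d>0)&(abs(P[...,0]-565)<60)&(abs(P[...,1])<70)
m=y&(P[...,2]>68)&(P[...,2]<82); print('tray rim',m.sum(),np.median(P[m][:,2]),[np.round(x,1) for x in cv2.minAreaRect(P[m][:,:2].astype(np.float32))])
E
```

```text
12.2 [533.4  -1.8 131.6] [2.000e-04 6.717e-01 7.409e-01 1.000e-04] [-0.001  0.001 -0.    -0.     0.    -0.   ]
at [533.4  -1.8 131.6] yaw 5.61 t 12.2 F [-5.9  0.2  6.2] -> shift cm [-0.02  0.   -0.07] twist 0.06
tray rim 1567 75.82615298191934 [array([569.3,   1.9]), array([58.6, 96.7]), np.float64(5.7)]
```

Request:
step_arm(
  plan="0 0 -0.05 0 0; 0 0 -0.05 0 15; 0 0 -0.05 0 25; 0 0 -0.05 0 35; 0 0 -0.05 0 45; 0 0 -0.05 0 55; 0 0 -0.05 0 55; 0 0 -0.05 0 55",
)

```text
time_s: 13.0
eef_pos: [533.4, -1.8, 131.4]
ee_rot: [0.0, 0.672, 0.741, 0.0]
force: [-0.6, 0.4, -0.2]
grip_width: 0.552
```

Request:
step_arm(
  plan="0 0 -1 0 55; 0 0 -2.5 0 55; 0 0 -5 0 55; 0 0 -8 0 55; 0 0 -12 0 55; 0 0 -15 0 55; 0 0 -15 0 55; 0 0 -15 0 55",
)

```text
time_s: 13.8
eef_pos: [533.3, -1.8, 281.9]
ee_rot: [0.0, 0.672, 0.741, 0.0]
force: [1.8, 0.4, -0.2]
grip_width: 0.55
```

```bash
python3 look.py w10
cat > fin.py <<'E'
from h import *
R0=Ro.from_euler('z',5.55,degrees=True).as_matrix()
rail=np.array([533.4,0,130.])
for c in ['wrist','top','scene']:
    ci,im,d,P=cloud(c); hsv=cv2.cvtColor(im,cv2.COLOR_RGB2HSV)
    cv2.imwrite(f'pics/fin_{c}.png',im[...,::-1])
    y=(hsv[...,0]>15)&(hsv[...,0]<35)&(hsv[...,1]>120)&(d>0)&(abs(P[...,0]-565)<65)&(abs(P[...,1])<70)
    m=y&(P[...,2]>69)&(P[...,2]<83)
    if m.sum()<10: print(c,'none'); continue
    Q=(P[m]-rail)@R0; pl=np.linalg.lstsq(np.c_[Q[:,:2],np.ones(len(Q))],Q[:,2],rcond=None)[0]
    print(c,m.sum(),'rim z',round(np.median(P[m][:,2]),1),'rect (bin axes, from rail)',[np.round(x,1) for x in cv2.minAreaRect(Q[:,:2].astype(np.float32))],'tilt',np.round(pl[:2],3))
    k=(d>0)&(abs((P-rail)@R0@[1,0,0])<9)&(abs(P[...,1]+2)<19)&(P[...,2]>150); 
    t=(d>0)&(abs(P[...,0]-533.4)<10)&(abs(P[...,1]+2)<25)&(P[...,2]>145)&(P[...,2]<180)
    if t.sum()>10: print('  tab top z',np.round(np.percentile(P[t][:,2],[50,95]),1),np.round(cv2.minAreaRect(P[t][:,:2].astype(np.float32))[0],1))
E
python3 fin.py; python3 -c "
import cv2
im=cv2.imread('pics/w10.png');cv2.imwrite('pics/w10b.png',im)"
```

```text
13.85 [533.   -1.7 280.9] [-5.000e-04  6.717e-01  7.408e-01 -3.000e-04] [ 0.     0.015  0.013  0.001 -0.002  0.001]
wrist 547 rim z 76.5 rect (bin axes, from rail) [array([35.2, -1.3]), array([96.1, 57.3]), np.float64(89.7)] tilt [0.001 0.007]
  tab top z [165.4 166.9] [531.9  -1.2]
top 82 rim z 75.7 rect (bin axes, from rail) [array([29.6, -9.3]), array([68.3, 78.6]), np.float64(0.3)] tilt [ 0.023 -0.023]
  tab top z [164.  167.9] [531.4  -6.1]
scene 83 rim z 75.5 rect (bin axes, from rail) [array([29.2, -2.9]), array([96.7, 70.7]), np.float64(87.4)] tilt [-0.017 -0.01 ]
  tab top z [162.1 168.5] [531.8  -6. ]
```

View pics/fin_wrist.png

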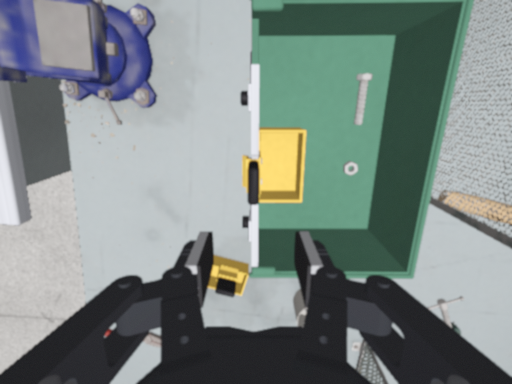

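The tray hangs straight on the rail: the lip and tab are at about (253,182), the tray is inside the bin, and the gripper is clear. Handing in.

```bash
python3 -c "
from h import *
s=readout.sense(); print(s['time_s'],np.round(s['force'],1)); print(workorder.finish_job())"
```

```text
14.0 [-0.7  0.6  0.4]
the job is handed in; nothing more can be done
None
```

The largest yellow tray now hangs inside the green bin with its lip home in the rail's notch. I handed the job in at 14.0 s of the 58 s allowed; the hand-in reports no verdict.

**What I did:** I gripped the tray by its tab and found the notch with the wrist camera, about 2 mm to the -y side of the rail's middle. I lowered the lip over the rail and pressed it past the roller. It then came up against a firm stop, with a peak of about 9 N upward on the tool after allowing for the tray's weight. I opened the fingers and lifted clear.

**Last checks, after release:**
- **Height:** the tray rim stands at about 76 mm and the tab top at about 167 mm, which puts the tray's origin about 31 mm above the bin's. That is the home height.
- **Position and angle:** in the close wrist view its centre is about 35 mm inward of the rail centre (x about -61 mm in the bin). Its yaw is within about 0.3° of the rail's, and its tilt is below 0.01 rad.
- **Robot:** the gripper stands about 150 mm above the release height, and the wrist force is near zero.
- **Disagreement:** the top and scene cameras agree on the height (75.5–75.7 mm rim). Their outlines of the tray were too sparse and partly hidden to confirm its x and y position.
- **Tin and block:** I did not measure them again at the end. The arm's path never came near either one.

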